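Weigh a sample on the dial balance

TASK

Weigh the amber jar on the bench balance: with the beam still arrested, turn the black weight dial clockwise, counting its clicks, to the fourth click from zero (the green dot). Then swing the red arrest lever all the way over to free the beam, let it settle level for a couple of seconds, swing the lever all the way back to arrest it again, and let go. Do not turn the dial while the beam is free, keep off the beam, pan and jar, and leave the other things where they are.

Things in the scene. Friction and masses are not known exactly. Their poses are not given: they have to be found in the camera images.
- balance: White bench balance, fixed; base 240 (x) by 360 (y) by 35 mm high. Origin: centre of its underside; x points from the operator's side (dial, lever) to the beam, y to the operator's left, z up. Dial axis at x -60, y -90 mm, lever pivot at x -60, y +90. Beam, poise, pan and amber jar fill the space beyond x +44 mm, up to 235 mm high. A small loose jar stands on the base near x +10, y -5.
- dial (a joint): Weight dial, rad, growing clockwise from above; stops just outside 0 and 2.79. Clicks 0 to 8, a dot each, 20 degrees (0.349) apart: red dot zero = 0, big green dot fourth = 1.396. Starts between clicks 0 and 2.4. Let go near a dot it snaps onto it; about 0.2 N m to pass a click. Each click moves the brass poise 15 mm along the beam; the jar balances at the fourth only.
- dial_grip (a point): Point on the dial's vertical axis, 67 mm above the table, at the height to grip. The dial is a black disc (72 mm wide, top 45 mm above the table) with a bar grip across it, 64 mm long, 16 mm thick, rising to 79 mm above the table. x axis of this frame: along the bar towards its pointer end (white line); z up. At the green dot the pointer points along the balance's +x.
- dial_tip (a point): Pointer end of the dial's bar, 32 mm from its axis, 67 mm above the table.
- arrest (a joint): Arrest lever, rad: 0 = beam arrested (lever leans 0.5 rad to the balance's +y), 1.0 = beam free (leans 0.5 rad to -y), hard stops at both. It swings about an axis along the balance's x, stays where it is left, and takes about 1.5 N at its ball. It lowers a two-pronged fork by 14 mm from under the beam.
- arrest_tip (a point): Centre of the red ball, 30 mm in diameter, on the end of the lever (10 mm steel rod), 85 mm from the pivot; about 130 mm above the table at either end of the swing, 140 mm upright.
- arrest_pivot (a point): Pivot axis of the arrest lever, 55 mm above the table, in a grey block 50 by 70 mm; axes as the balance's.
- beam: Steel beam with poise, pan and amber jar: bar 330 mm long along its y, 12 mm thick. Origin on its pivot (balance x +80, y 0, 160 mm above the table); axes as the balance's when level. It tilts about x by at most 0.09 rad. Arrested, it is held level; freed, it settles level in about a second if the dial is at the fourth click, and else tips to a stop.
- beam_end (a point): Centre of the beam's free end (the balance's -y end), level with the green line of the gauge post beside it when the beam is level.
- vial: Small loose jar, blue cap, 34 mm wide, 55 mm tall, standing on the balance's base; origin at its underside. Leave alone.
- red_rack: Red micro-tube rack, 210 (x) by 75 by 46 mm tall, beside the balance's -y end; origin centre of underside. Leave alone.
- yellow_rack: Yellow tube rack, 60 (x) by 160 (y) by 102 mm tall; origin centre of underside. Leave alone.
- tip_box: Blue pipette tip box, 85 (x) by 125 (y) by 80 mm tall; origin centre of underside. Leave alone.
- pipette: Blue pipette lying along its x, 270 mm long, 31 mm high; origin at table level near its middle. Leave alone.
- wash: Red bottle with white cap, 70 mm wide, 160 mm tall; origin centre of underside. Leave alone.
- tape: Yellow tape roll lying flat, 80 mm wide, 24 mm high; origin centre of underside. Leave alone.

How it is judged:
On the way, in this order (a step that is already met when the one before it is completed fails the run):
1. the dial stands at the fourth click with the beam arrested (value of joint dial between 1.316 and 1.476 rad and value of joint arrest below 0.15 rad), for 0.3 s.
2. the lever is fully over and the free beam has settled level, for one second (value of joint dial between 1.316 and 1.476 rad and angle between beam's own z axis and vertical below 0.03 rad and value of joint arrest above 0.88 rad and angular speed of beam below 0.1 rad/s), for 1 s.
At the end, for the whole second after the job is handed in: The dial rests at the fourth click (within 0.08 rad of 1.396), the arrest lever is back (joint under 0.12 rad) and the beam is held level (within 0.03 rad) (value of joint dial between 1.316 and 1.476 rad and angle between beam's own z axis and vertical below 0.03 rad and value of joint arrest below 0.12 rad and velocity of joint dial between -0.05 and 0.05 rad/s); the robot touches nothing.
It fails at once if the beam is free (lever past 0.25 rad) while the dial is not at the fourth click (within 0.08 rad) (value of joint arrest above 0.25 rad and not (value of joint dial between 1.316 and 1.476 rad)).
It fails at once if the robot pushes on the beam, pan or amber jar with more than 2 N (contact force between any of the fingers, the arm and beam above 2 N).
It fails at once if the small jar, a rack, the tip box, pipette, bottle or tape roll is moved by more than 20 mm (distance of any of vial, red_rack, yellow_rack, tip_box, pipette, wash, tape from where it was at the start of the episode above 0.02 m).
It also fails if it takes over 54 s, if anything falls off the work surface, if the arm or the gripper's body presses on something with over 40 N, if the wrist force passes 120 N, or if a joint passes its speed limit or range.

ROBOT

A 7-joint arm with a two-finger parallel gripper is mounted at the origin on the work surface. World frame = base frame: x ahead of the robot, y to its left, z up, the work surface at z = 0. Lengths are in m, angles in rad, forces in N, time in s.
With the tool pointing down it reaches from about 0.425 to 0.95 m from the base axis. Payload 4.7 kg.
Tool frame: the origin (TCP) lies at the very end of the fingers, on their centre line; the grasp point (between the pads) lies 19 mm behind it; z points along the fingers, y is the direction in which the jaws open and shut (so a half turn about z gives the same grasp; the last joint's range is limited). The gripper opens to 85 mm and grips with 20 to 120 N. Pads are 22 mm wide; open, the fingers measure 114 mm over their backs; the gripper's body (76 mm by 85 mm) begins 54 mm behind the grasp point. The pads swing forward as they close: fully open they stand 13 mm farther back than shut.
Start: joints at [1.141, 0.469, -0.049, 1.532, 0.024, 1.141, -0.082], TCP at [0.263, -0.622, 0.231] pointing down, gripper open.
Joint ranges: [-2.59, 2.59], [-0.33, 1.99], [-1.39, 1.29], [0.1, 2.45], [-1.04, 4.18], [0.21, 1.99], [-2.66, 2.66]. Speed limits (rad/s): [2.57, 2.57, 3.14, 3.14, 3.14, 3.14, 3.14].

INTERFACE

Orientations are given as a unit quaternion [w, x, y, z].
In Python, from bench import get_obs, camera, finish_job, masks_of, spot_point gives the robot as it stands.
- The arm moves only by the tool arm_command, never from a script. Its argument "commands" is a list of rows, each a list of 4 numbers: the shift along the world's x, y, z in m, then the turn about the world's z in degrees. In form: [[tx, ty, tz, yaw], ...]. A call has 1 to 8 rows; each row shifts and turns the commanded pose from where the row before left it; what a row does not reach is not made up. A row lasts 1/12 s, in which the tool goes at most 41.7 mm and 7.16 degrees, less where a joint would pass 70% of its speed; a pose out of reach is approached as far as the arm can. A call with a gripper value outside its range is refused whole. "claw" is the finger opening in m, from 0 to 0.0854, set as the call begins (left out, the last holds). The fingers move at their own pace and stop on an object; "squeeze" is the grip in N (left out, the last holds). Time passes only in rows, so rows that do not move let the fingers close. It gives the time, the measured TCP pose, the force and the opening at its end, in the units of the state.
- get_obs(): the state, without advancing time (a new reading comes with each control period).
- camera(name): name is "side" or "top"; returns a dict with "color" (384x512x3 uint8, red, green, blue), "depth" (384x512 float32, m along the optical axis (not along the pixel's ray), 0 where there is no reading), "fx", "fy", "cx", "cy" (pixels), "rvec" (rotation vector, rad) and "tvec" (3), from world to camera coordinates, as OpenCV has them. Camera axes: x right, y down, z forward; pixel columns grow to the right and rows downward; lengths in m; the calibration is good to about 2 mm. A picture is of the moment at which its call begins.
- finish_job(): hands the job in, once; it reports no verdict.
Trained networks look in the newest picture that a camera, given by its name, has taken for a name from the list of things; names that differ only in an ending like _2 or _b are one class to them, and where a whole thing is asked for, a point or a joint stands for the part that bears it (a point fixed in the world has none). Each returns a list of dicts, best first, with "p" (0 to 1); they miss things now and then, are a little off and sometimes report something else, mostly with a low value. They report only what shows in the picture. A call takes as long as a camera call.
- masks_of(camera, label): "region" (384x512 bool, what is visible of it) and "bbox" ([left, top, width, height] in pixels, round what is visible of it).
- spot_point(camera, label): "centre" ([row, column] in pixels: a listed point, or the origin of a listed thing).
The state is a dict: "t": time; "joint_pos": joint angles; "qd": joint speeds; "joint_torque": joint torques, N m; "tool_pos": TCP position; "tool_rot": TCP orientation; "contact_force": force on the tool from outside, world axes, zero at the start; "ft_torque": the same for the moment, N m; "gripper_width": opening from 0.0 (shut) to 1.0 (fully open).
Only numpy, scipy, OpenCV 4.12 (cv2) and the standard library are available. Lean on these libraries where they do the work, as an engineer would, in place of code of your own. Each camera call takes 0.05 s, during which the arm holds its last target. There are 200 camera calls.

## Working session

There is one attempt and no reset: what is moved stays moved. The work goes in short steps, Python scripts to look and compute and a tool call to move; the robot and the scene stay as the last step left them, time stands still between calls to the robot, and variables do not carry over. Pictures are saved under pics/ and viewed, about 8 in all and at most 12, crops included, and the job is handed in when it is done.

Besides the shell and the picture viewer there is one more tool, called after "Emit:" as name([rows], argument=value, ...), one row to a line, values as JSON. arm_command: Moves the arm, as the interface text tells. Its arguments: {"type":"object","properties":{"commands":{"type":"array"},"claw":{"type":"number"},"squeeze":{"type":"number"}},"required":["commands"]}

```bash
mkdir -p pics
cat > h.py <<'E'
from bench import *
import numpy as np, cv2
def snap(n):
    c=camera(n); R,_=cv2.Rodrigues(np.array(c["rvec"],float)); c["R"]=R; c["t"]=np.array(c["tvec"],float).ravel(); return c
def save(c,f): cv2.imwrite("pics/"+f,cv2.cvtColor(c["color"],cv2.COLOR_RGB2BGR))
def ray(c,rc):
    d=c["R"].T@np.array([(rc[1]-c["cx"])/c["fx"],(rc[0]-c["cy"])/c["fy"],1.]); return -c["R"].T@c["t"],d
def at_z(c,rc,z):
    o,d=ray(c,rc); return o+d*(z-o[2])/d[2]
def depth_pt(c,rc):
    r,k=int(round(rc[0])),int(round(rc[1])); p=c["depth"][max(r-1,0):r+2,max(k-1,0):k+2]; p=p[p>0]
    if not len(p): return None
    o,d=ray(c,rc); return o+d*np.median(p)
def tri(c1,a,c2,b):
    o1,d1=ray(c1,a);o2,d2=ray(c2,b); d1=d1/np.linalg.norm(d1);d2=d2/np.linalg.norm(d2)
    s=np.linalg.lstsq(np.c_[d1,-d2],o2-o1,rcond=None)[0]
    p,q=o1+d1*s[0],o2+d2*s[1]; return (p+q)/2,np.linalg.norm(p-q)
def proj(c,P):
    q=c["R"]@np.array(P,float)+c["t"]; return (c["fy"]*q[1]/q[2]+c["cy"],c["fx"]*q[0]/q[2]+c["cx"])
E
cat > m.py <<'E'
from h import *
import sys
np.set_printoptions(precision=4,suppress=True)
tag=sys.argv[1]
c={n:snap(n) for n in("side","top")}
for n in c: save(c[n],f"{n}{tag}.png"); print(n,"cam at",-c[n]["R"].T@c[n]["t"])
for l in sys.argv[2:]:
    f={}
    for n in c:
        s=spot_point(n,l)[:2]
        for x in s: print(l,n,np.array(x["centre"]),round(x["p"],2),"depthpt",depth_pt(c[n],x["centre"]))
        if s: f[n]=s[0]["centre"]
    if len(f)==2: print("   TRI",l,*tri(c["side"],f["side"],c["top"],f["top"]))
o=get_obs(); print(o["t"],o["tool_pos"],o["tool_rot"],o["gripper_width"],o["contact_force"])
E
python3 m.py 0 balance dial_grip dial_tip arrest_tip arrest_pivot beam beam_end vial yellow_rack wash tip_box red_rack pipette tape
python3 -c "
import cv2,numpy as np
cv2.imwrite('pics/b0.png',np.hstack([cv2.imread('pics/side0.png'),cv2.imread('pics/top0.png')])[:, :])"
```

```text
side cam at [0.4306 0.9802 1.0423]
top cam at [ 0.4556 -0.0537  1.83  ]
balance side [219.5 255.8] 0.83 depthpt [ 0.5626 -0.0249  0.0338]
balance top [193.7 264.9] 0.96 depthpt [ 0.5655 -0.064   0.083 ]
balance top [133.9 229.9] 0.69 depthpt [ 0.7971  0.0657 -0.001 ]
   TRI balance [ 0.5695 -0.0646 -0.006 ] 0.003231584805281329
dial_grip side [186.1 268.5] 0.83 depthpt [ 0.5383 -0.1442  0.0793]
dial_grip top [202.1 294.5] 0.74 depthpt [ 0.5352 -0.1692  0.0768]
   TRI dial_grip [ 0.5384 -0.1704  0.0569] 0.0046480845817218714
dial_tip side [190.2 265. ] 0.82 depthpt [ 0.5483 -0.1327  0.0694]
dial_tip side [158.7 328.2] 0.27 depthpt [ 0.3382 -0.4112  0.0229]
dial_tip top [195.7 283.9] 0.83 depthpt [ 0.5606 -0.1334  0.0375]
   TRI dial_tip [ 0.5535 -0.1323  0.0697] 0.010449222442222445
arrest_tip side [217.7 284.1] 0.63 depthpt [0.4685 0.0588 0.1392]
arrest_tip side [169.2 267.6] 0.17 depthpt [ 0.5592 -0.295   0.0314]
arrest_tip top [219.3 233.6] 0.43 depthpt [0.4745 0.0444 0.1403]
arrest_tip top [213.  246.2] 0.22 depthpt [0.4979 0.0038 0.0547]
   TRI arrest_tip [0.4719 0.0451 0.1258] 0
[... 1922 characters left out ...]
hpt [ 0.5584 -0.1692  0.047 ]
red_rack top [195.1 335.5] 0.83 depthpt [ 0.5619 -0.3218  0.0327]
red_rack top [131.4 230.7] 0.48 depthpt [0.8026 0.0613 0.0196]
   TRI red_rack [ 0.5626 -0.3255  0.0083] 0.0013695757723587412
pipette side [234.7 177.3] 0.72 depthpt [0.7999 0.0668 0.0161]
pipette top [132.3 233.9] 0.96 depthpt [0.7992 0.0495 0.0193]
   TRI pipette [ 0.8047  0.0509 -0.0017] 0.0030137093361754103
tape side [158.9 326.7] 0.49 depthpt [ 0.3438 -0.4106  0.0216]
tape top [255.8 366.7] 0.53 depthpt [ 0.3394 -0.4371  0.0023]
   TRI tape [ 0.3407 -0.4371  0.0022] 0.0027316139858966754
1.5 [ 0.2634 -0.6215  0.2313] [-0.     0.98   0.199  0.   ] 0.9972281971189633 [ 0.5342  0.3832 -0.5595]
```

View pics/top0.png

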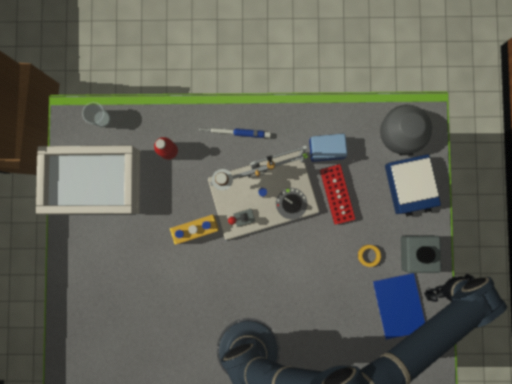

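View pics/side0.png

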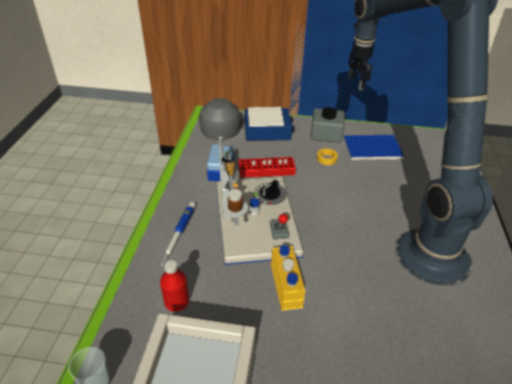

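```bash
cat > cl.py <<'E'
from h import *
np.set_printoptions(precision=4,suppress=True)
def cloud(c):
    v,u=np.mgrid[0:384,0:512]; Z=c["depth"]
    p=np.stack([(u-c["cx"])/c["fx"]*Z,(v-c["cy"])/c["fy"]*Z,Z],-1); return (p-c["t"])@c["R"], Z>0
if __name__=="__main__":
    T=snap("top");S=snap("side")
    P,ok=cloud(T)
    near=(np.hypot(P[...,0]-.56,P[...,1]+.07)<.25)&ok
    b=near&(P[...,2]>.027)&(P[...,2]<.042)
    m=masks_of("top","balance")
    if m: b&=m[0]["region"]
    b=cv2.morphologyEx(b.astype(np.uint8),cv2.MORPH_OPEN,np.ones((3,3)))>0
    print("base",b.sum(),"rect",cv2.minAreaRect(P[b][:,:2].astype(np.float32)))
    print("T fx",T["fx"],"S",S["fx"])
    for n,c in(("top",T),("side",S)):
        Q,ok=cloud(c); d=np.hypot(Q[...,0]-.5384,Q[...,1]+.1700)
        k=ok&(d<.045)&(Q[...,2]>.060)&(Q[...,2]<.09)
        q=Q[k]; 
        if len(q)>3:
            w,V=np.linalg.eigh(np.cov(q[:,:2].T)); print(n,"bar",len(q),q.mean(0),"ang",np.degrees(np.arctan2(V[1,1],V[0,1])),4*np.sqrt(w), "rect",cv2.minAreaRect(q[:,:2].astype(np.float32)),q[:,2].max())
        k=ok&(d<.06)&(Q[...,2]>.041)&(Q[...,2]<.05); print(n,"disc",k.sum(),cv2.minEnclosingCircle(Q[k][:,:2].astype(np.float32)) if k.sum() else 0)
        k=ok&(np.hypot(Q[...,0]-.472,Q[...,1]-.045)<.03)&(Q[...,2]>.11)&(Q[...,2]<.16); q=Q[k]; print(n,"ball",len(q),q.mean(0),q.min(0),q.max(0))
        k=ok&(np.hypot(Q[...,0]-.49,Q[...,1]+.001)<.06)&(Q[...,2]>.047)&(Q[...,2]<.065); q=Q[k]; print(n,"block",len(q),cv2.minAreaRect(q[:,:2].astype(np.float32)),q[:,2].max())
    a=cv2.resize(T["color"][145:245,205:325],None,fx=6,fy=6,interpolation=cv2.INTER_CUBIC)[:, :, ::-1]
    cv2.imwrite("pics/crop_top.png",cv2.convertScaleAbs(a,alpha=1.3))
    a=cv2.resize(S["color"][140:265,205:325],None,fx=4.8,fy=4.8,interpolation=cv2.INTER_CUBIC)[:, :, ::-1]
    cv2.imwrite("pics/crop_side.png",cv2.convertScaleAbs(a,alpha=1.3))
E
python3 cl.py
```

```text
base 3745 rect ((0.5661863088607788, -0.05651471018791199), (0.23928286135196686, 0.3600606322288513), 16.088476181030273)
T fx 491.9663614111494 S 440.36236300858087
top bar 84 [ 0.5329 -0.1601  0.079 ] ang 56.37628042883139 [0.0195 0.0732] rect ((0.5337662696838379, -0.15954740345478058), (0.06395876407623291, 0.01619776338338852), 55.29014587402344) 0.08691962835606333
top disc 207 ((0.5387430191040039, -0.17022335529327393), 0.05958448722958565)
top ball 61 [0.4725 0.0511 0.1387] [0.4584 0.0366 0.121 ] [0.4861 0.064  0.1514]
top block 214 ((0.48002541065216064, 0.011918589472770691), (0.05733518302440643, 0.06978482007980347), 16.36427116394043) 0.06475724885620394
side bar 114 [ 0.5326 -0.1541  0.0727] ang 54.98075124667686 [0.0201 0.0803] rect ((0.5349293947219849, -0.15837568044662476), (0.06833825260400772, 0.022265056148171425), 57.52159118652344) 0.08395148093897395
side disc 129 ((0.5366846323013306, -0.17398492991924286), 0.058326356112957)
side ball 78 [0.4706 0.0573 0.1358] [0.4571 0.0393 0.1204] [0.4841 0.0677 0.145 ]
side block 221 ((0.4817841351032257, 0.01476358249783516), (0.051215268671512604, 0.07254423201084137), 16.03860855102539) 0.06467815424068143
```

View pics/crop_top.png

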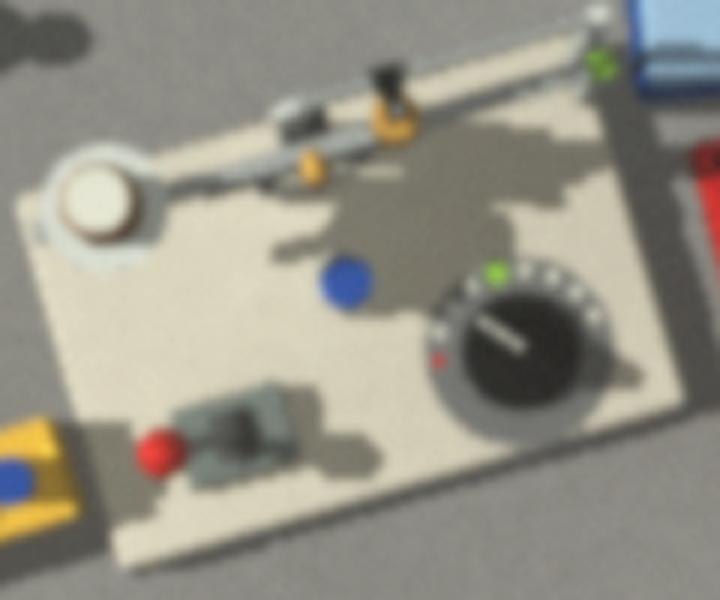

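View pics/crop_side.png

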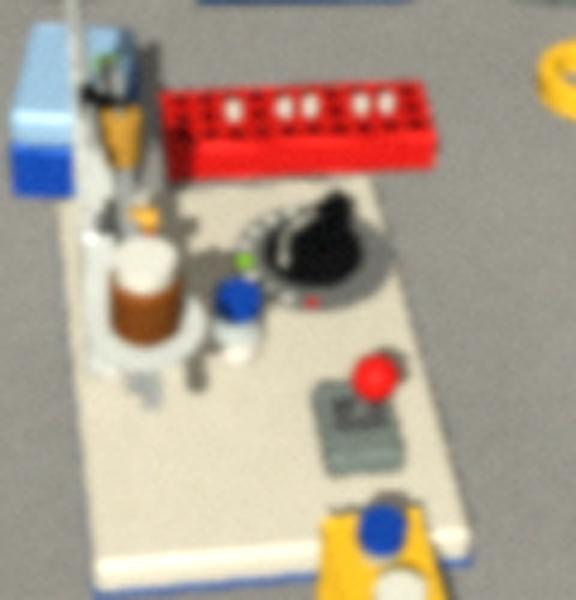

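The pictures show the dial pointer at about (485,322) in the top crop, two dots short of the green dot at (498,273). The red ball is at (160,452), in the arrested position. The base fit gives a balance yaw of 16.1° and puts the dial axis at (0.5333, -0.1597), which agrees with the centre of the bar. The bar is at about 55.5°, so it needs about 40° clockwise.

Emit:
arm_command([
  [0.017, 0.029, 0.004, 2],
  [0.017, 0.029, 0.004, 2],
  [0.017, 0.029, 0.004, 2],
  [0.017, 0.029, 0, 2],
  [0.017, 0.029, 0, 2],
  [0.017, 0.029, 0, 2],
  [0.017, 0.029, 0, 2],
  [0.017, 0.029, 0, 2],
], claw=0.05, squeeze=60)

```text
t: 2.32
tool_pos: [0.4, -0.3881, 0.2436]
tool_rot: [0.0, 0.942, 0.334, 0.0]
contact_force: [0.7, 0.0, 0.3]
gripper_width: 0.583
```

Emit:
arm_command([
  [0.017, 0.029, 0, 2],
  [0.017, 0.029, 0, 2],
  [0.017, 0.029, 0, 2],
  [0.017, 0.029, 0, 2],
  [0.017, 0.029, 0, 2],
  [0.017, 0.029, 0, 2],
  [0.017, 0.029, 0, 2],
  [0.017, 0.029, 0, 2],
])

```text
t: 2.98
tool_pos: [0.536, -0.1561, 0.2437]
tool_rot: [0.0, 0.887, 0.462, 0.0]
contact_force: [-0.1, -0.7, 0.0]
gripper_width: 0.587
```

Emit:
arm_command([
  [0, 0, 0, 0],
  [0, 0, 0, 0],
])

```text
t: 3.15
tool_pos: [0.5363, -0.1552, 0.2435]
tool_rot: [-0.0, 0.886, 0.464, 0.0]
contact_force: [-0.3, -0.1, -0.2]
gripper_width: 0.586
```

Emit:
arm_command([
  [-0.003, -0.0045, -0.02, 0],
  [0, 0, -0.03, 0],
  [0, 0, -0.03, 0],
  [0, 0, -0.03, 0],
  [0, 0, -0.03, 0],
  [0, 0, -0.025, 0],
  [0, 0, -0.015, 0],
  [0, 0, -0.0115, 0],
])

```text
t: 3.82
tool_pos: [0.5307, -0.1638, 0.0499]
tool_rot: [-0.001, 0.888, 0.46, -0.001]
contact_force: [0.1, -0.1, -0.0]
gripper_width: 0.584
```

Emit:
arm_command([
  [0, 0, 0, 0],
  [0, 0, 0, 0],
])

```text
t: 3.98
tool_pos: [0.5322, -0.163, 0.0519]
tool_rot: [0.0, 0.887, 0.461, -0.0]
contact_force: [0.3, -0.5, 1.0]
gripper_width: 0.586
```

Emit:
arm_command([
  [0.001, 0.003, 0, 0.5],
  [0, 0, 0, 0],
  [0, 0, 0, 0],
])

```text
t: 4.23
tool_pos: [0.5343, -0.159, 0.0531]
tool_rot: [0.001, 0.885, 0.466, 0.001]
contact_force: [0.5, 0.4, 0.1]
gripper_width: 0.585
```

Emit:
arm_command([
  [0, 0, 0, 0],
  [0, 0, 0, 0],
  [0, 0, 0, 0],
  [0, 0, 0, 0],
  [0, 0, 0, 0],
  [0, 0, 0, 0],
  [0, 0, 0, 0],
  [0, 0, 0, 0],
], claw=0.0, squeeze=60)

```text
t: 4.9
tool_pos: [0.5343, -0.1596, 0.0525]
tool_rot: [0.001, 0.885, 0.465, 0.001]
contact_force: [1.6, -1.8, 5.4]
gripper_width: 0.174
```

Emit:
arm_command([
  [0, 0, 0, -5],
  [0, 0, 0, -5],
  [0, 0, 0, -5],
  [0, 0, 0, -5],
  [0, 0, 0, -5],
  [0, 0, 0, -5],
  [0, 0, 0, -5],
  [0, 0, 0, -4.5],
])

```text
t: 5.57
tool_pos: [0.5349, -0.1604, 0.0525]
tool_rot: [0.001, 0.991, 0.137, 0.002]
contact_force: [2.2, -4.3, 3.2]
gripper_width: 0.173
```

Emit:
arm_command([
  [0, 0, 0, 0],
  [0, 0, 0, 0],
  [0, 0, 0, 0],
  [0, 0, 0, 0],
])

```text
t: 5.9
tool_pos: [0.5349, -0.1604, 0.0525]
tool_rot: [0.001, 0.99, 0.138, 0.002]
contact_force: [3.0, -3.7, 3.4]
gripper_width: 0.176
```

```bash
python3 -c "
from bench import *
o=get_obs();print(o['tool_rot'],o['ft_torque'],o['contact_force'],o['joint_pos'])"
```

```text
[0.00113686 0.99036943 0.13843575 0.00162639] [-0.68244879 -0.58687551  0.02721117] [ 3.01525287 -3.73714026  3.35737972] [ 0.32946144  0.50537839 -0.14776421  1.96433904  0.11588209  0.67595164
 -1.18336762]
```

Emit:
arm_command([
  [0, 0, 0, 0],
  [0, 0, 0, 0],
  [0, 0, 0, 0],
  [0, 0, 0, 0],
  [0, 0, 0, 0],
], claw=0.055)

```text
t: 6.32
tool_pos: [0.5328, -0.1585, 0.0514]
tool_rot: [-0.0, 0.99, 0.139, -0.001]
contact_force: [0.9, 1.3, -0.2]
gripper_width: 0.646
```

Emit:
arm_command([
  [0, 0, 0.012, 0],
  [0, 0, 0.025, 0],
  [0, 0, 0.03, 0],
  [0, 0, 0.035, 0],
  [0, 0, 0.035, 0],
  [0, 0, 0.035, 0],
  [-0.015, 0, 0.03, 0],
  [-0.03, 0, 0.01, 0],
])

```text
t: 6.98
tool_pos: [0.4926, -0.1587, 0.2698]
tool_rot: [0.002, 0.99, 0.14, 0.005]
contact_force: [0.3, -0.6, 0.8]
gripper_width: 0.645
```

Emit:
arm_command([
  [-0.03, 0.015, 0, 0],
  [-0.015, 0.035, 0, 0],
  [-0.005, 0.035, 0, 0],
  [0, 0.03, 0, 0],
  [0, 0, 0, 0],
], claw=0.0)

```text
t: 7.4
tool_pos: [0.4377, -0.0377, 0.2652]
tool_rot: [-0.001, 0.99, 0.144, 0.001]
contact_force: [0.0, 0.6, 0.6]
gripper_width: -0.0
```

```bash
sed -i 's/-.5384/-.5333/;s/+.1700/+.1597/' cl.py; python3 cl.py; python3 m.py 1 dial_grip dial_tip arrest_tip
```

```text
base 3378 rect ((0.5661427974700928, -0.056572094559669495), (0.23865315318107605, 0.3588898777961731), 16.0643253326416)
T fx 491.9663614111494 S 440.36236300858087
top bar 86 [ 0.5331 -0.1594  0.0781] ang -164.10318552030608 [0.0193 0.0744] rect ((0.5335639119148254, -0.15969665348529816), (0.06365229189395905, 0.016625436022877693), 15.827759742736816) 0.08585392471404657
top disc 216 ((0.5331530570983887, -0.1589401215314865), 0.059608131647109985)
top ball 62 [0.4726 0.0509 0.1382] [0.4584 0.0367 0.1155] [0.486  0.0647 0.1499]
top block 114 ((0.4867255687713623, 0.014839299023151398), (0.043002787977457047, 0.07045494019985199), 19.001136779785156) 0.06367763400003768
side bar 132 [ 0.5321 -0.1553  0.0722] ang -163.36171952120182 [0.0209 0.0769] rect ((0.5320845246315002, -0.1562436819076538), (0.06542019546031952, 0.024402545765042305), 13.921302795410156) 0.08378621549533116
side disc 116 ((0.5319899320602417, -0.14285966753959656), 0.050293415784835815)
side ball 78 [0.4706 0.0581 0.1364] [0.457  0.0429 0.1213] [0.4841 0.0667 0.1466]
side block 228 ((0.4815036654472351, 0.015
[... 440 characters left out ...]
]
   TRI dial_grip [ 0.5414 -0.1591  0.0718] 0.004586113945323166
dial_tip side [183.8 260.3] 0.8 depthpt [ 0.5738 -0.2059  0.0328]
dial_tip side [236.8 179. ] 0.25 depthpt [0.7976 0.0607 0.0004]
dial_tip top [192.8 287.5] 0.59 depthpt [ 0.571  -0.1466  0.0395]
   TRI dial_tip [ 0.5672 -0.1442  0.0853] 0.0016745797994235287
arrest_tip side [218.5 283.5] 0.56 depthpt [0.47   0.0607 0.1375]
arrest_tip top [219.1 235. ] 0.58 depthpt [0.4752 0.0397 0.1379]
arrest_tip top [254.  368.5] 0.18 depthpt [ 0.3457 -0.4445 -0.0008]
   TRI arrest_tip [0.4731 0.0407 0.1178] 0.004618068935819905
7.95 [ 0.4384 -0.0445  0.2637] [-0.      0.9904  0.1383 -0.0002] -6.445121800958919e-05 [-0.7611  0.7506  0.2485]
```

View pics/crop_top.png

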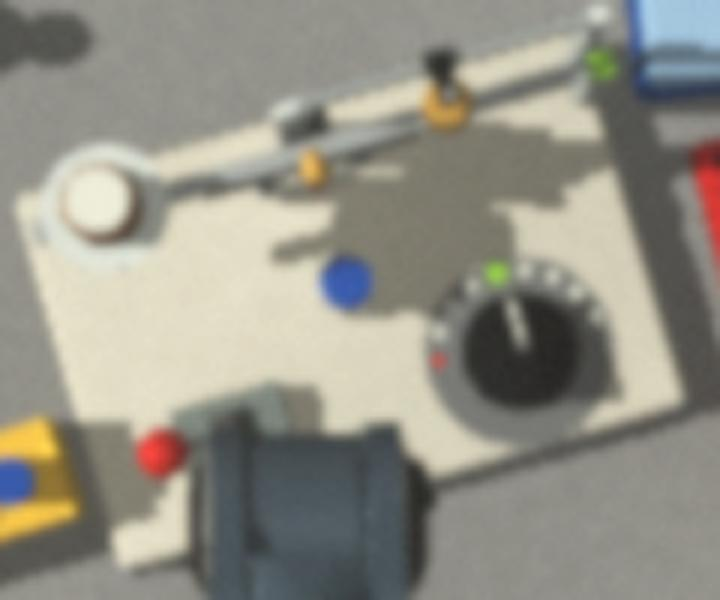

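The pointer is now exactly on the green dot (497,273), and the bar measures 15.9° against a balance yaw of 16.1°. The poise has moved two steps, and the red ball at (160,452) is still in the arrested position. Next I'll turn the gripper 90° and take the ball between the jaws along the balance's x, so the lever can swing without letting go.

Emit:
arm_command([
  [0.004, 0.012, 0, 7],
  [0.004, 0.012, 0, 7],
  [0.004, 0.012, 0, 7],
  [0.004, 0.012, 0, 7],
  [0.004, 0.012, 0, 7],
  [0.004, 0.012, 0, 7],
  [0.004, 0.012, 0, 7],
  [0.004, 0.012, 0, 7],
], claw=0.06, squeeze=25)

```text
t: 8.62
tool_pos: [0.4706, 0.0523, 0.2638]
tool_rot: [-0.0, 0.808, 0.59, -0.0]
contact_force: [-0.4, 0.4, 0.6]
gripper_width: 0.7
```

Emit:
arm_command([
  [0.002, 0.001, -0.01, 7],
  [0, 0, -0.01, 7],
  [0, 0, -0.01, 7],
  [0, 0, 0, 7],
  [0, 0, 0, 6.2],
  [0, 0, 0, 0],
  [0, 0, 0, 0],
])

```text
t: 9.2
tool_pos: [0.4725, 0.0528, 0.2338]
tool_rot: [-0.0, 0.602, 0.799, 0.0]
contact_force: [-0.2, -1.2, 0.2]
gripper_width: 0.707
```

Emit:
arm_command([
  [0, 0, -0.02, 0],
  [0, 0, -0.025, 0],
  [0, 0, -0.025, 0],
  [0, 0, -0.025, 0],
  [0, 0, -0.018, 0],
  [0, 0, -0.01, 0],
  [0, 0, 0, 0],
  [0, 0, 0, 0],
])

```text
t: 9.87
tool_pos: [0.4727, 0.0531, 0.1111]
tool_rot: [-0.0, 0.601, 0.799, 0.0]
contact_force: [0.8, -0.6, 0.6]
gripper_width: 0.701
```

Emit:
arm_command([
  [0, 0, 0, 0],
  [0, 0, 0, 0],
  [0, 0, 0, 0],
  [0, 0, 0, 0],
  [0, 0, 0, 0],
  [0, 0, 0, 0],
], claw=0.0)

```text
t: 10.37
tool_pos: [0.4715, 0.0532, 0.1118]
tool_rot: [-0.0, 0.601, 0.799, -0.001]
contact_force: [-3.7, -0.8, 5.4]
gripper_width: 0.331
```

Emit:
arm_command([
  [0.0021, -0.0074, 0.0037, 0],
  [0.0022, -0.0077, 0.0029, 0],
  [0.0023, -0.0079, 0.0021, 0],
  [0.0023, -0.0081, 0.0013, 0],
  [0.0024, -0.0082, 0.0004, 0],
  [0.0024, -0.0082, -0.0004, 0],
  [0.0023, -0.0081, -0.0013, 0],
  [0.0023, -0.0079, -0.0021, 0],
])

```text
t: 11.03
tool_pos: [0.4906, -0.0124, 0.1175]
tool_rot: [0.0, 0.601, 0.799, -0.001]
contact_force: [-4.6, 0.2, 2.5]
gripper_width: 0.33
```

Emit:
arm_command([
  [0.0022, -0.0077, -0.0029, 0],
  [0.0021, -0.0074, -0.0037, 0],
  [0.0008, -0.003, -0.0015, 0],
  [0, 0, 0, 0],
  [0, 0, 0, 0],
  [0, 0, 0, 0],
])

```text
t: 11.53
tool_pos: [0.4957, -0.0298, 0.1094]
tool_rot: [0.0, 0.601, 0.799, -0.001]
contact_force: [-4.3, -4.2, 3.2]
gripper_width: 0.33
```

```bash
python3 m.py 2 arrest_tip beam_end; python3 cl.py | grep -E "bar|ball"
python3 - <<'E'
import cv2,numpy as np
f=lambda n,y,x:cv2.resize(cv2.imread(n)[y:y+110,x:x+130],None,fx=5,fy=5,interpolation=cv2.INTER_CUBIC)
cv2.imwrite('pics/s2.png',cv2.convertScaleAbs(f('pics/side2.png',145,205),alpha=1.3))
E
```

```text
side cam at [0.4306 0.9802 1.0423]
top cam at [ 0.4556 -0.0537  1.83  ]
arrest_tip side [197.7 279.1] 0.52 depthpt [ 0.4921 -0.0194  0.1446]
arrest_tip side [287.6 286.7] 0.51 depthpt [0.4374 0.2595 0.079 ]
beam_end top [154.8 299.3] 0.9 depthpt [ 0.6929 -0.1818  0.1602]
11.8333 [ 0.4956 -0.0296  0.1095] [ 0.0004  0.6008  0.7994 -0.0007] 0.3333570906958268 [-4.1655 -3.5913  3.919 ]
top bar 86 [ 0.5334 -0.1592  0.0771] ang -164.4193984077794 [0.0194 0.0741] rect ((0.5336124300956726, -0.15959441661834717), (0.06381724774837494, 0.016380425542593002), 16.096263885498047) 0.08967591123278335cl.py:23: RuntimeWarning: Mean of empty slice.
  k=ok&(np.hypot(Q[...,0]-.472,Q[...,1]-.045)<.03)&(Q[...,2]>.11)&(Q[...,2]<.16); q=Q[k]; print(n,"ball",len(q),q.mean(0),q.min(0),q.max(0))
  ret = um.true_divide(
Traceback (most recent call last):
  File "cl.py", line 23, in <module>
    k=ok&(np.hypot(Q[...,0]-.472,Q[...,1]-.045)<.03)&(Q[...,2]>.11)&(Q[...,2]<.16); q=Q[k]; print(n,"ball",len(q),q.mean(0),q.min(0),q.max(0))
                                                                                                                            ~~~~~^^^
ValueError: zero-size array to reduction operation minimum which has no identity
```

View pics/s2.png

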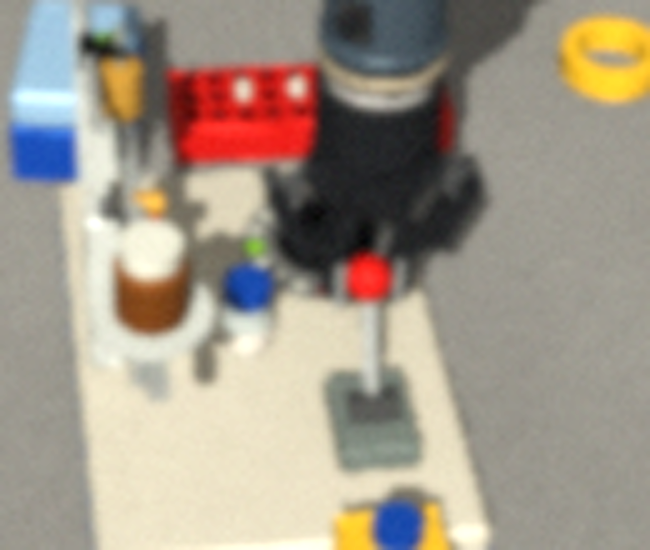

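The lever is over: the ball's centre is at about (0.493, -0.030), against (0.495, -0.026) expected at the stop. I'll wait for the beam to settle, then measure its tilt.

Emit:
arm_command([
  [0, 0, 0, 0],
  [0, 0, 0, 0],
  [0, 0, 0, 0],
  [0, 0, 0, 0],
  [0, 0, 0, 0],
  [0, 0, 0, 0],
  [0, 0, 0, 0],
  [0, 0, 0, 0],
])

```text
t: 12.65
tool_pos: [0.4956, -0.0296, 0.1095]
tool_rot: [0.0, 0.601, 0.799, -0.001]
contact_force: [-3.9, -2.8, 3.5]
gripper_width: 0.332
```

Emit:
arm_command([
  [0, 0, 0, 0],
  [0, 0, 0, 0],
  [0, 0, 0, 0],
  [0, 0, 0, 0],
  [0, 0, 0, 0],
  [0, 0, 0, 0],
  [0, 0, 0, 0],
  [0, 0, 0, 0],
])

```text
t: 13.32
tool_pos: [0.4956, -0.0296, 0.1095]
tool_rot: [0.0, 0.601, 0.799, -0.001]
contact_force: [-4.0, -3.5, 3.9]
gripper_width: 0.331
```

Emit:
arm_command([
  [0, 0, 0, 0],
  [0, 0, 0, 0],
  [0, 0, 0, 0],
  [0, 0, 0, 0],
  [0, 0, 0, 0],
  [0, 0, 0, 0],
  [0, 0, 0, 0],
  [0, 0, 0, 0],
])

```text
t: 13.98
tool_pos: [0.4956, -0.0296, 0.1095]
tool_rot: [0.0, 0.601, 0.799, -0.001]
contact_force: [-4.2, -3.2, 3.1]
gripper_width: 0.332
```

```bash
cat > tilt.py <<'E'
from cl import *
c0,s0=np.array([.5662,-.0565]),np.radians(16.1)
ex=np.array([np.cos(s0),np.sin(s0)]);ey=np.array([-ex[1],ex[0]])
for n in("top","side"):
    c=snap(n);Q,ok=cloud(c); q=Q[ok]; L=np.c_[(q[:,:2]-c0)@ex,(q[:,:2]-c0)@ey,q[:,2]]
    k=(abs(L[:,0]-.08)<.02)&(abs(L[:,1])<.16)&(L[:,2]>.14)&(L[:,2]<.185); l=L[k]
    for _ in range(6):
        p=np.polyfit(l[:,1],l[:,2],1); r=l[:,2]-np.polyval(p,l[:,1]); l=l[abs(r)<max(.003,1.5*r.std())]
    print(n,"beam slope",p,len(l))
    k=(np.hypot(L[:,0]-.08,L[:,1]-.14)<.012)&(L[:,2]>.15); print("  jar top z",np.median(L[k,2]),k.sum())
    k=(np.hypot(L[:,0]+.06,L[:,1]-.09)<.06)&(L[:,2]>.117)&(L[:,2]<.15); rgb=c["color"][ok][k].astype(int)
    red=(rgb[:,0]>2*rgb[:,1])&(rgb[:,0]>90); print("  red ball",L[k][red].mean(0) if red.any() else None, red.sum())
o=get_obs();print(o["t"],o["tool_pos"],o["contact_force"])
E
python3 tilt.py
```

```text
top beam slope [0.045  0.1698] 176
  jar top z 0.2169044523547065 36
  red ball None 0
side beam slope [0.086  0.1674] 140
  jar top z 0.20419544112089952 158
  red ball [-0.0588  0.0584  0.1371] 69
14.0833 [ 0.4956 -0.0296  0.1095] [-4.1855 -2.7898  3.7224]
```

```bash
cat > cmp.py <<'E'
from h import *
import sys
g=lambda f:cv2.cvtColor(cv2.imread("pics/"+f),cv2.COLOR_BGR2GRAY)
c=snap("side"); save(c,sys.argv[1]); a,b=g("side1.png"),g(sys.argv[1])
ex=np.array([np.cos(.281),np.sin(.281)]);ey=np.array([-ex[1],ex[0]]);c0=np.array([.5662,-.0565])
for n,y,z,w in(("jar",.14,.19,11),("poise",-.06,.165,7),("beam_end",-.16,.16,7),("base ref",.17,.035,9)):
    r,k=[int(round(v)) for v in proj(c,[*(c0+.08*ex+y*ey),z])]
    r2,k2=proj(c,[*(c0+.08*ex+y*ey),z+y*.09])
    t=a[r-w:r+w+1,k-w:k+w+1]; s=b[r-w-8:r+w+9,k-w-8:k+w+9]
    m=cv2.matchTemplate(cv2.resize(s,None,fx=4,fy=4,interpolation=3),cv2.resize(t,None,fx=4,fy=4,interpolation=3),cv2.TM_CCOEFF_NORMED); _,v,_,p=cv2.minMaxLoc(m)
    print(n,(r,k),"shift rows/cols",p[1]/4-8,p[0]/4-8,"score",round(v,3),"| 0.09 tilt would be",round(r2-r,1),round(k2-k,1))
E
python3 cmp.py side3.png
python3 - <<'E'
import cv2,numpy as np
f=lambda n:cv2.resize(cv2.imread('pics/'+n)[140:240,205:270],None,fx=5.5,fy=5.5,interpolation=cv2.INTER_CUBIC)
cv2.imwrite('pics/cmp3.png',cv2.convertScaleAbs(np.hstack([f('side1.png'),f('side3.png')]),alpha=1.4))
E
```

```text
jar (209, 236) shift rows/cols 0.0 0.0 score 0.998 | 0.09 tilt would be -3.0 -0.5
poise (172, 230) shift rows/cols 0.0 0.0 score 0.999 | 0.09 tilt would be 1.2 -0.4
beam_end (155, 227) shift rows/cols 0.0 0.0 score 0.998 | 0.09 tilt would be 3.0 0.1
base ref (254, 237) shift rows/cols 0.0 0.0 score 0.998 | 0.09 tilt would be -3.6 0.0
```

View pics/cmp3.png

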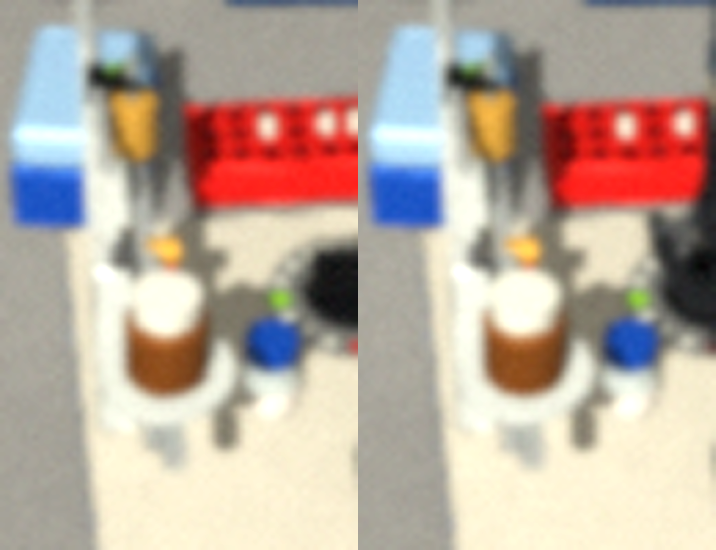

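The beam shows no movement between the arrested picture (left) and the freed one (right): jar, poise and beam end all shift 0.0 px, where a tip to the stop would be about 3 px. So it stands level, more than 2 s after being freed. I'll swing the lever back now.

Emit:
arm_command([
  [-0.0008, 0.003, 0.0015, 0],
  [-0.0021, 0.0074, 0.0037, 0],
  [-0.0022, 0.0077, 0.0029, 0],
  [-0.0023, 0.0079, 0.0021, 0],
  [-0.0023, 0.0081, 0.0013, 0],
  [-0.0024, 0.0082, 0.0004, 0],
  [-0.0024, 0.0082, -0.0004, 0],
  [-0.0023, 0.0081, -0.0013, 0],
])

```text
t: 14.8
tool_pos: [0.4781, 0.0306, 0.1195]
tool_rot: [-0.0, 0.6, 0.8, -0.001]
contact_force: [-3.9, -4.8, -2.9]
gripper_width: 0.332
```

Emit:
arm_command([
  [-0.0023, 0.0079, -0.0021, 0],
  [-0.0022, 0.0077, -0.0029, 0],
  [-0.0021, 0.0074, -0.0037, 0],
  [-0.001, 0.0036, -0.0018, 0],
  [0, 0, 0, 0],
  [0, 0, 0, 0],
  [0, 0, 0, 0],
])

```text
t: 15.38
tool_pos: [0.4714, 0.0543, 0.1105]
tool_rot: [0.001, 0.601, 0.799, -0.002]
contact_force: [-6.5, -10.8, 12.6]
gripper_width: 0.33
```

```bash
python3 tilt.py
```

```text
top beam slope [0.0362 0.1688] 151
  jar top z 0.2190051995164666 35
  red ball None 0
side beam slope [0.0908 0.1675] 148
  jar top z 0.20582661809101924 161
  red ball [-0.0591  0.1378  0.1364] 73
15.4833 [0.4714 0.0543 0.1105] [ -6.9949 -11.4496  13.084 ]
```

Emit:
arm_command([
  [0, 0, 0, 0],
  [0, 0, 0, 0],
  [0, 0, 0, 0],
  [0, 0, 0, 0],
  [0, 0, 0, 0],
], claw=0.06)

```text
t: 15.9
tool_pos: [0.472, 0.0576, 0.1092]
tool_rot: [0.0, 0.6, 0.8, 0.001]
contact_force: [1.1, -0.1, 0.3]
gripper_width: 0.706
```

Emit:
arm_command([
  [0, 0, 0.01, 0],
  [0, 0, 0.02, 0],
  [0, 0, 0.03, 0],
  [0, 0, 0.035, 0],
  [0, 0, 0.035, 0],
  [-0.02, -0.01, 0.01, 0],
  [-0.03, -0.03, 0, 0],
  [-0.02, -0.03, 0, 0],
])

```text
t: 16.57
tool_pos: [0.401, -0.0121, 0.2506]
tool_rot: [0.001, 0.599, 0.801, 0.001]
contact_force: [0.9, -0.8, 0.2]
gripper_width: 0.703
```

Emit:
arm_command([
  [0, -0.035, 0, 0],
  [0, -0.035, 0, 0],
  [0, -0.035, 0, 0],
  [0, -0.02, 0, 0],
  [0, 0, 0, 0],
  [0, 0, 0, 0],
])

```text
t: 17.07
tool_pos: [0.402, -0.1384, 0.2495]
tool_rot: [0.0, 0.602, 0.799, 0.0]
contact_force: [0.4, 0.5, -0.7]
gripper_width: 0.704
```

```bash
python3 cl.py | grep -E "bar|ball"; python3 tilt.py; python3 cmp.py side4.png
```

```text
top bar 86 [ 0.5332 -0.1594  0.0781] ang -164.14062519020783 [0.0195 0.0744] rect ((0.5337891578674316, -0.15971477329730988), (0.06409785896539688, 0.01698240451514721), 16.316396713256836) 0.0898330049568471
top ball 61 [0.4722 0.0513 0.1394] [0.4584 0.0339 0.117 ] [0.4861 0.064  0.1489]
side bar 129 [ 0.532  -0.1558  0.0723] ang -165.3407478938137 [0.0192 0.0764] rect ((0.5329589247703552, -0.15931671857833862), (0.06514142453670502, 0.021598180755972862), 11.514740943908691) 0.08223360180467025
side ball 82 [0.4706 0.0581 0.1352] [0.4567 0.0418 0.1205] [0.484  0.0685 0.1465]
top beam slope [0.0578 0.1705] 158
  jar top z 0.21726469205939483 37
  red ball [-0.0605  0.1321  0.1408] 38
side beam slope [0.0902 0.1672] 128
  jar top z 0.20420741956983687 162
  red ball [-0.0589  0.1374  0.1359] 71
17.3167 [ 0.4021 -0.1366  0.2492] [-0.2659 -0.2957  0.2618]
jar (209, 236) shift rows/cols 0.0 0.0 score 0.998 | 0.09 tilt would be -3.0 -0.5
poise (172, 230) shift rows/cols 0.0 0.0 score 0.999 | 0.09 tilt would be 1.2 -0.4
beam_end (155, 227) shift rows/cols 0.0 0.0 score 0.999 | 0.09 tilt would be 3.0 0.1
base ref (254, 237) shift rows/cols 0.0 0.0 score 0.998 | 0.09 tilt would be -3.6 0.0
```

View pics/crop_side.png

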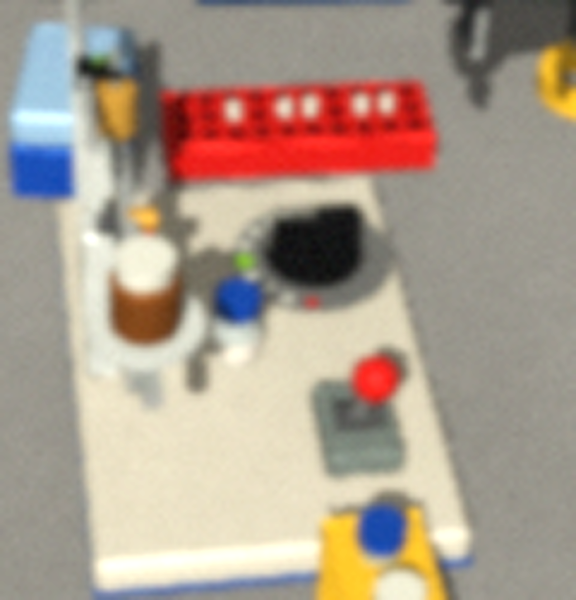

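View pics/crop_top.png

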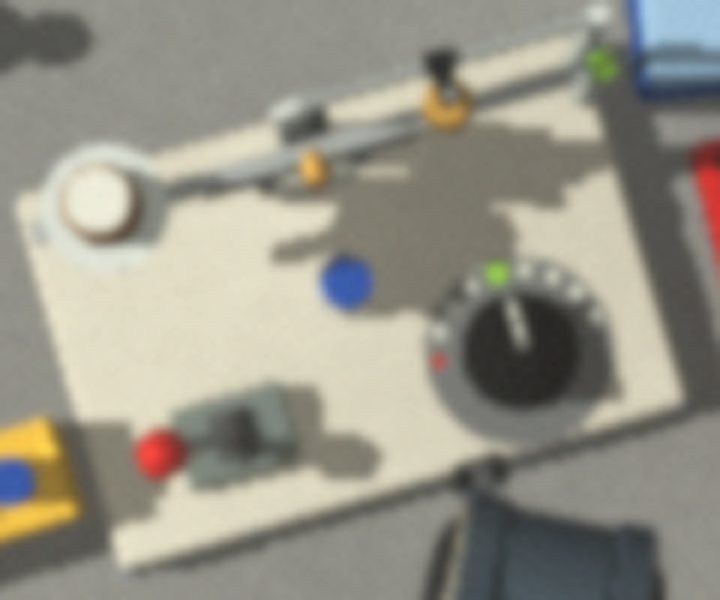

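The lever is back where it started, with the ball at (160,452) in the top crop and (375,378) in the side crop. The dial points at the green dot (497,273), and the gripper is clear of everything, so I'm handing in.

```bash
python3 -c "
from bench import *
print(finish_job())"
```

```text
the job is handed in; nothing more can be done
None
```

I weighed the jar and handed the job in at about 17 s of the 54 s allowed; no verdict was reported.

- **Dial:** I turned it about 40° clockwise, from the second click to the fourth, with the beam arrested. At the last check the bar stood at 15.9–16.3° from above, against a balance yaw of 16.1°, and the pointer was on the green dot.
- **Lever:** I gripped the ball, swung it fully over, held it for more than 2 s, swung it back and let go. At the last check the ball was within about 1 mm of where it started.
- **Beam:** Against the arrested picture, the jar, poise and beam end had moved 0.0 px, both while free and after re-arrest. A tip to the stop would have moved the jar and beam end about 3 px.
- **Surroundings:** The last force reading was about zero, with the gripper clear of everything. The small jar and racks looked unmoved in the last crops.

**Checks that disagreed:**
- The beam slope fitted to the depth data gave 0.04–0.09 rad. It read about the same arrested and free, and the two cameras disagreed, so I took it as clutter around the beam and relied on the picture comparison.
- One side-view fit of the dial bar gave 11.5°. That view is oblique and noisy, so I relied on the view from above.

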